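# Close the washing cassette: fold its flap over and tuck it under the lip

### The arm

A 6-joint arm with a two-finger parallel gripper is mounted at the origin on a cart in front of the work surface, level with it; the furniture and walls round the work are solid. World frame = base frame: x ahead of the robot, y to its left, z up, the work surface at z = 0. Lengths are in m, angles in rad, forces in N, time in s.
With the tool pointing down it reaches from about 0.3 to 0.775 m from the base axis. Payload 14.6 kg.
Tool frame: the origin (TCP) lies between the finger pads; the fingertips stand 14 mm ahead of it and the grasp point (between the pads) lies 5 mm behind it; z points along the fingers, x is the direction in which the jaws open and shut, and the axes are right-handed (so a half turn about z gives the same grasp; the last joint's range is limited). The gripper opens to 85 mm and grips with 20 to 120 N. Pads are 22 mm wide; open, the fingers measure 114 mm over their backs; the gripper's body (76 mm by 85 mm) begins 54 mm behind the grasp point. The pads swing forward as they close: fully open they stand 13 mm farther back than shut.
Start: joints at [1.218, 0.3, 1.521, -0, 1.321, -0.067], TCP at [0.155, 0.528, 0.245] pointing down, gripper open.
Joint ranges: [-3.03, 3.03], [-0.79, 2.21], [0.23, 2.52], [-1.04, 4.18], [0, 3.07], [-2.55, 2.55]. Speed limits (rad/s): [2.22, 2.22, 2.57, 3.14, 3.14, 3.14].

### API

Orientations are given as a 3x3 rotation matrix whose columns are the frame's x, y, z axes.
In Python, from bench import manip gives the robot as it stands.
- The arm moves only by the tool play_rows, never from a script. Its argument "motion" is a list of rows, each a list of 5 numbers: the closure, from 0 (fully open) to 1 (shut), then the shift along the tool's x, y, z in cm, then the turn about the tool's z in rad. In form: [[jaw, tx, ty, tz, yaw], ...]. A call has exactly 10 rows; each row shifts and turns the commanded pose from where the row before left it, along the tool's axes as they then stand; what a row does not reach is not made up. A row lasts 1/8 s, in which the tool goes at most 62.5 mm and 10.7 degrees, less where a joint would pass 70% of its speed; a pose out of reach is approached as far as the arm can. A call with a gripper value outside its range is refused whole. The fingers move at their own pace and stop on an object; the grip force is fixed at half the most. Time passes only in rows, so rows that do not move let the fingers close, or fill a call up. It gives the time, the measured TCP pose, the force and the opening at its end, in the units of the state.
- manip.get_obs(): the state, without advancing time (a new reading comes with each control period).
- manip.grab_frame(name): name is "scene" or "top" or "wrist"; returns a dict with "image" (420x560x3 uint8, red, green, blue), "fx", "fy", "cx", "cy" (pixels), "view" (4x4, takes a point from world to camera coordinates). Camera axes: x right, y up, looking along -z (the intrinsics and any distortion apply to the point x, -y, -z); pixel columns grow to the right and rows downward; lengths in m; the calibration is good to about 2 mm. A picture is of the moment at which its call begins. There is no depth.
- manip.finish_job(): hands the job in, once; it reports no verdict.
Trained networks look in the newest picture that a camera, given by its name, has taken for a name from the list of things; names that differ only in an ending like _2 or _b are one class to them, and where a whole thing is asked for, a point or a joint stands for the part that bears it (a point fixed in the world has none). Each returns a list of dicts, best first, with "score" (0 to 1); they miss things now and then, are a little off and sometimes report something else, mostly with a low value. They report only what shows in the picture. A call takes as long as a camera call.
- manip.regions_of(camera, label): "region" (420x560 bool, what is visible of it) and "bbox" ([centre column, centre row, width, height] in pixels, round what is visible of it).
The state is a dict: "time_s": time; "q": joint angles; "qvel": joint speeds; "joint_efforts": joint torques, N m; "ee_pos": TCP position; "eef_rot": TCP orientation; "wrist_force": force on the tool from outside, world axes, zero at the start; "torque": the same for the moment, N m; "opening": finger opening in m.
Only numpy, scipy, OpenCV 4.12 (cv2) and the standard library are available. Lean on these libraries where they do the work, as an engineer would, in place of code of your own. Each camera call takes 0.05 s, during which the arm holds its last target.

### The job

Close the small washing cassette on the bench: with the closed fingertips fold its standing slotted flap over the parts inside and, keeping it pressed down against its spring, push it along until its free edge is fully home beneath the retaining lip, so that it stays shut when you take your hand away. Push only: do not pinch the flap or lift anything, and leave the parts in the cassette and the loose things round it where they are.

Things in the scene. Friction and masses are not known exactly. Their poses are not given: they have to be found in the camera images.
- cassette: Open sheet-steel washing cassette, fixed to the bench, 160 mm (its x) by 131 mm (y), walls 35 mm high; bearing ears 53 mm high beside the flap at the hinge end (x -79 to -35 mm). Origin: centre of the underside, at bench height. Its x points from hinge to lip, roughly away from the robot (yaw within 0.7 rad), z up.
- flap (a joint): Flap angle, rad: 0 = folded flat, pointing along cassette +x; 1.57 = upright; above that it leans to the robot. Starts 1.5 to 1.75; stops -0.02 and 2.0. A spring (0.11 Nm/rad, at rest at 2.0) raises it again if let go untucked; friction 0.05 Nm. Tucked, it rests against the lip's underside at about 0.035; lying on top of the lip it would read over 0.1.
- flap_slide (a joint): How far the flap's hinge pin is pushed along its slots towards the lip (cassette +x), m: 0 = back, 0.016 = at its stop, fully home; starts 0 to 0.002. Sliding takes about 6 N; it stays where left, so fold without pushing it forward. At 0 the flat flap's free edge lies 3 mm short of the lip and can pass it; at 0.016 it reaches 13 mm under it.
- flap_hinge (a point): Hinge axis at its middle, 42 mm above the bench, at cassette x = -65 mm plus flap_slide, y = 0. The axis is along cassette y.
- flap_edge (a point): Middle of the flap's free edge, mid-thickness, 115 mm from the hinge axis.
- ridge_foot (a point): Foot of the pushing ridge, 88 mm from the hinge axis, on the flap face that looks to the robot while standing and upward when flat (2 mm off mid-plane). The ridge is 80 mm wide across the flap, 8 mm high, steep on the hinge side (push here towards the lip, fingertips resting on the sheet), sloping on the far side.
- lip_edge (a point): Middle of the lip's free edge, at its underside, 48 mm above the bench, at cassette x = +53 mm. The lip is 4 mm thick, 100 mm wide, and overhangs from the wall at the +x end.
- flap_top: The flap: slotted steel sheet 4 mm thick, 115 mm from hinge to free edge, 104 mm wide, with its ridge; the face that is on top when folded. Origin on the hinge axis, x along the flap to its free edge, y along the hinge, z out of that face.
- flap_under: The flap's underside, that faces the parts when folded; origin and axes as flap_top. Pressing with the fingers on both faces at once counts as a pinch.
- disc_c: Third valve disc in the cassette, 27 mm across, 10 mm high; origin under its centre. Leave it.
- disc_a: Valve disc lying in the cassette, 27 mm across, 10 mm high; origin under its centre. Leave it.
- disc_b: Second valve disc in the cassette, 27 mm across, 10 mm high; origin under its centre. Leave it.
- black_cylinder: Plain black cylinder, 44 mm across, 91 mm high, standing on the bench to the left of the cassette (+y side); origin under its centre. Leave it.
- stray_disc: Valve disc lying on the bench to the right of the cassette (-y side), 27 mm across, 8 mm high; origin under its centre. Leave it.
- valve_body: Black valve body lying on the bench to the right, 40 x 90 x 52 mm; origin under its centre. Leave it.

How it is judged:
On the way, in this order (a step that is already met when the one before it is completed fails the run):
1. the flap is folded down over the parts (value of joint flap below 0.15 rad), for 0.1 s.
2. the folded flap's edge is pushed home beneath the lip (value of joint flap below 0.07 rad and value of joint flap_slide above 0.011 m), for 0.1 s.
At the end, for the whole second after the job is handed in: The flap lies folded (angle below 0.07 rad), its pin is pushed at least 11 of the 16 mm towards the lip so that the edge is at least 8 mm under it, and the lip holds it down (the flap presses against the lip) with the robot clear (all of step 2 and velocity of joint flap below 0.05 rad/s and contact force between flap_top and cassette above 0.2 N); the robot touches nothing.
It fails at once if the flap is pinched: pressed from both faces at once (contact force between the fingers and flap_top above 1.5 N and contact force between the fingers and flap_under above 1.5 N).
It fails at once if a part in the cassette is moved or lifted by more than 20 mm (distance of any of disc_c, disc_a, disc_b from where it was at the start of the episode above 0.02 m).
It fails at once if a loose thing beside the cassette is moved or lifted by more than 20 mm (distance of any of black_cylinder, stray_disc, valve_body from where it was at the start of the episode above 0.02 m).
It also fails if it takes over 40 s, if anything falls off the work surface, if the arm or the gripper's body presses on something with over 40 N, if the wrist force passes 120 N, or if a joint passes its speed limit or range.

## Working session

There is one attempt and no reset: what is moved stays moved. The work goes in short steps, Python scripts to look and compute and a tool call to move; the robot and the scene stay as the last step left them, time stands still between calls to the robot, and variables do not carry over. Pictures are saved under pics/ and viewed, and the job is handed in when it is done.

Besides the shell and the picture viewer there is one more tool, called after "Call:" as name([rows], argument=value, ...), one row to a line, values as JSON. play_rows: Moves the arm, as the interface text tells. Its arguments: {"type":"object","properties":{"motion":{"type":"array","items":{"type":"array","items":{"type":"number"}}}},"required":["motion"]}

```bash
ls; mkdir -p pics
cat > h.py <<'E'
from bench import manip
import numpy as np, cv2
def snap(n,f):
    d=manip.grab_frame(n); cv2.imwrite('pics/'+f,d['image'][:,:,::-1].copy()); return d
def proj(d,P):
    P=np.atleast_2d(P); c=(d['view']@np.c_[P,np.ones(len(P))].T).T
    return np.c_[d['fx']*c[:,0]/-c[:,2]+d['cx'], d['fy']*-c[:,1]/-c[:,2]+d['cy']]
def unproj(d,uv,z):
    u,v=uv; r=np.array([(u-d['cx'])/d['fx'],-(v-d['cy'])/d['fy'],-1.])
    R=d['view'][:3,:3];t=d['view'][:3,3]; o=-R.T@t; w=R.T@r
    return o+w*(z-o[2])/w[2]
E
python3 - <<'E'
from h import *
o=manip.get_obs(); print({k:np.round(v,3).tolist() for k,v in o.items()})
for n in ['scene','top','wrist']:
    d=snap(n,n+'0.png'); print(n,{k:np.round(v,3).tolist() for k,v in d.items() if k!='image'})
    for l in ['cassette','flap_top','flap_under','black_cylinder','valve_body','stray_disc','disc_a']:
        print(l,[(round(float(r['score']),2),np.round(r['bbox']).tolist()) for r in manip.regions_of(n,l)[:4]])
E
```

```text
pics
{'time_s': 0.0, 'q': [1.218, 0.301, 1.522, 0.0, 1.321, -0.067], 'qvel': [-0.0, 0.001, -0.001, -0.0, -0.001, 0.001], 'joint_efforts': [-0.001, -54.349, -36.181, 0.0, 0.004, -0.0], 'ee_pos': [0.155, 0.527, 0.245], 'eef_rot': [[0.282, 0.959, -0.0], [0.959, -0.282, -0.001], [-0.001, -0.0, -1.0]], 'wrist_force': [-0.391, 0.362, -0.98], 'torque': [-0.004, 0.039, -0.043], 'opening': 0.085}
scene {'fx': 391.832, 'fy': 391.832, 'cx': 275.149, 'cy': 211.25, 'view': [[-0.892, -0.453, -0.016, 0.465], [0.338, -0.689, 0.641, -0.257], [-0.301, 0.566, 0.767, -0.808], [0.0, 0.0, 0.0, 1.0]]}
cassette [(0.83, [264.0, 197.0, 68.0, 70.0])]
flap_top [(0.67, [290.0, 183.0, 14.0, 57.0])]
flap_under [(0.41, [254.0, 210.0, 7.0, 6.0])]
black_cylinder [(0.79, [258.0, 239.0, 21.0, 38.0]), (0.26, [251.0, 194.0, 9.0, 8.0])]
valve_body [(0.97, [351.0, 154.0, 30.0, 13.0]), (0.58, [277.0, 212.0, 12.0, 11.0])]
stray_disc [(0.48, [259.0, 179.0, 9.0, 8.0])]
disc_a [(0.6, [253.0, 212.0, 14.0, 6.0]), (0.52, [291.0, 187.0, 15.0, 47.0])]
top {'fx': 539.235, 'fy': 539.235, 'cx': 277.151, 'cy': 210.68, 'view': [[-0.012, 
[... 163 characters left out ...]
0, 222.0, 50.0, 19.0])]
flap_top [(0.81, [316.0, 224.0, 46.0, 21.0])]
flap_under []
black_cylinder [(0.72, [245.0, 222.0, 24.0, 23.0]), (0.68, [303.0, 199.0, 82.0, 88.0])]
valve_body [(0.86, [422.0, 262.0, 24.0, 45.0])]
stray_disc [(0.42, [336.0, 171.0, 11.0, 12.0]), (0.2, [301.0, 199.0, 80.0, 84.0])]
disc_a [(0.67, [284.0, 197.0, 11.0, 9.0]), (0.67, [308.0, 181.0, 14.0, 13.0]), (0.65, [297.0, 220.0, 9.0, 13.0])]
wrist {'fx': 312.629, 'fy': 312.629, 'cx': 275.898, 'cy': 209.35, 'view': [[0.283, 0.959, -0.0, -0.55], [-0.916, 0.27, -0.298, 0.039], [-0.286, 0.085, 0.954, -0.379], [0.0, 0.0, 0.0, 1.0]]}
cassette []
flap_top []
flap_under []
black_cylinder []
valve_body []
stray_disc []
disc_a []
```

Run:
```python
import cv2
a=cv2.imread('pics/top0.png')[140:290,220:450]; cv2.imwrite('pics/top0c.png',cv2.resize(a,(782,510),interpolation=cv2.INTER_CUBIC))
a=cv2.imread('pics/scene0.png')[130:270,200:390]; cv2.imwrite('pics/scene0c.png',cv2.resize(a,(760,560),interpolation=cv2.INTER_CUBIC))
```

```text
(no output)
```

View pics/top0c.png

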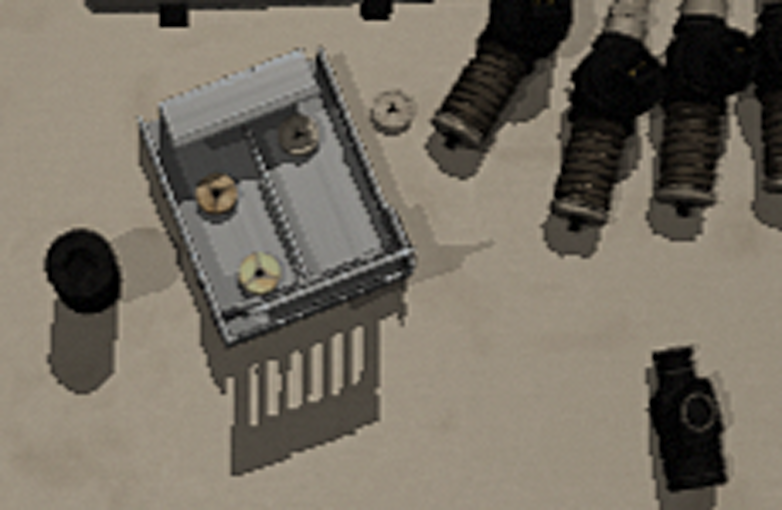

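View pics/scene0c.png

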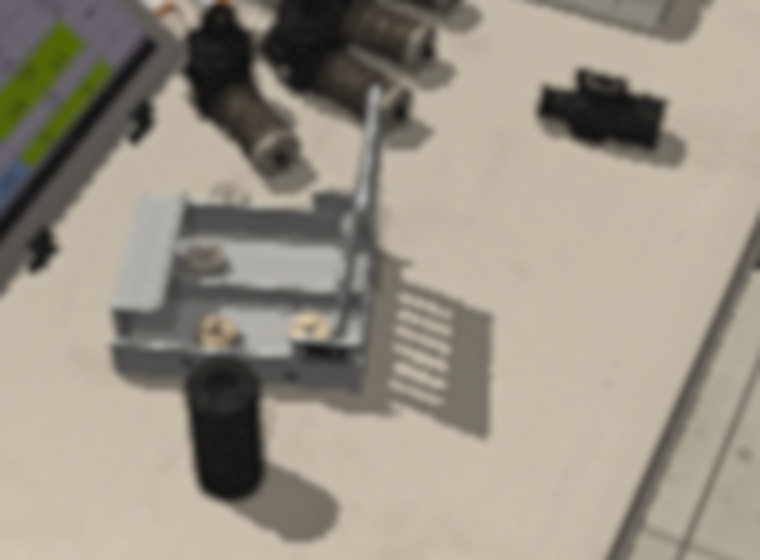

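View pics/scene0.png

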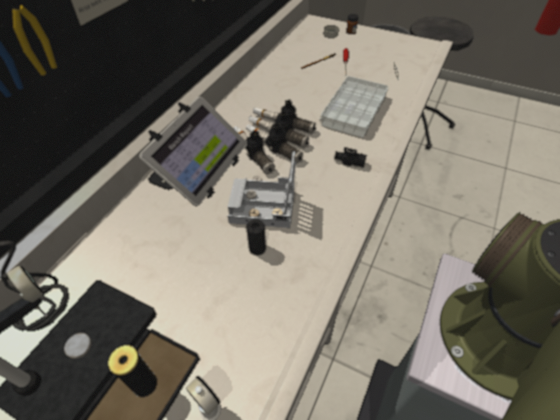

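```bash
cat > fit.py <<'E'
from h import *
from scipy.optimize import least_squares
d=snap('top','t1.png')
def W(p,P):
    P=np.asarray(P,float);c,s=np.cos(p[2]),np.sin(p[2]); return np.c_[p[0]+c*P[:,0]-s*P[:,1],p[1]+s*P[:,0]+c*P[:,1],P[:,2]]
L=np.array([[53,50,52],[53,-50,52],[80,50,52],[80,-50,52],[80,65.5,35],[80,-65.5,35]])/1000
px=np.array([[172,143],[320,93],[160,103],[308,52],[142,122],[321,50]])/3.4+[220,140]
r=least_squares(lambda p:(proj(d,W(p,L))-px).ravel(),[0.6,-.05,.3],loss='soft_l1')
print(r.x.round(4),r.fun.reshape(-1,2).round(1))
p=r.x
def flap(a,s=0,w=52):
    return [[-.065+s+ri*np.cos(a),y,.042+ri*np.sin(a)] for ri in(0,.115) for y in(w/1000,-w/1000)]
E
python3 - <<'E'
from fit import *
def box(x0,x1,y0,y1,z): return [[x0,y0,z],[x1,y0,z],[x1,y1,z],[x0,y1,z]]
for n,o,s in(('top',(220,140,230,150),3.4),('scene',(200,130,190,140),4)):
    e=snap(n,n+'1.png'); im=cv2.cvtColor(e['image'],cv2.COLOR_RGB2BGR)[o[1]:o[1]+o[3],o[0]:o[0]+o[2]]
    im=cv2.resize(im,None,fx=s,fy=s,interpolation=cv2.INTER_CUBIC)
    for q,c in((box(-.08,.08,-.0655,.0655,0),(0,0,255)),(box(-.08,.08,-.0655,.0655,.035),(0,255,0)),(box(.053,.08,-.05,.05,.052),(255,0,0)),([flap(1.6)[i] for i in(0,1,3,2)],(255,0,255))):
        u=(proj(e,W(p,q))-o[:2]+.5)*s-.5
        cv2.polylines(im,[u.round().astype(int)],True,c,1)
    cv2.imwrite('pics/%s1o.png'%n,im)
E
```

```text
[ 0.6052 -0.095   0.342 ] [[ 0.7  0.3]
 [ 0.  -0.6]
 [-0.   0.6]
 [-0.8  0.2]
 [-1.2 -0.9]
 [ 1.4  0.2]]
```

View pics/top1o.png

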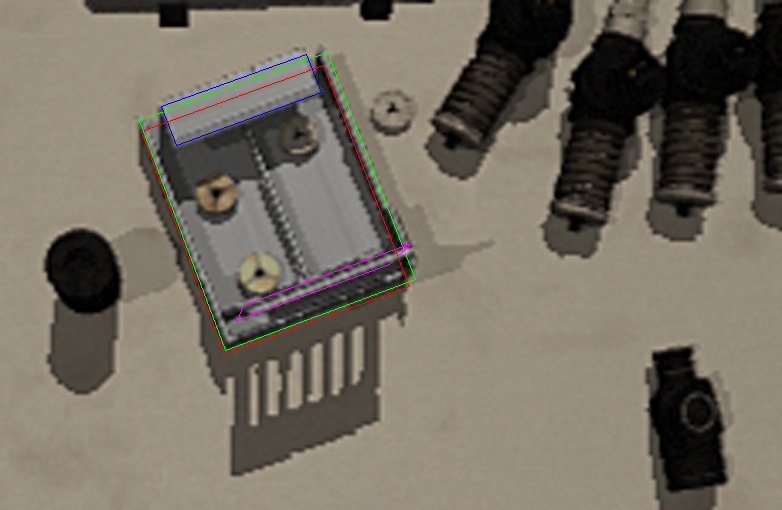

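View pics/scene1o.png

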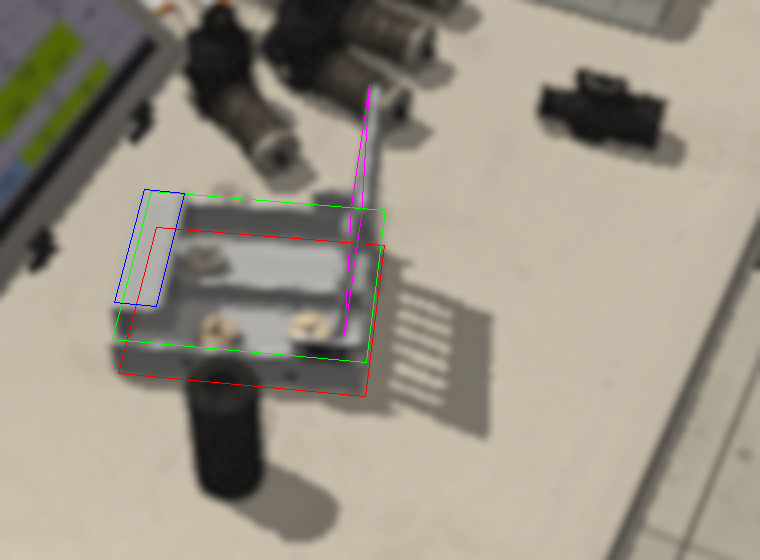

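Run:
```python
import cv2
a=cv2.imread('pics/top0.png')[150:250,256:346]; cv2.imwrite('pics/top0d.png',cv2.resize(a,None,fx=6,fy=6,interpolation=cv2.INTER_LANCZOS4))
a=cv2.imread('pics/scene0.png')[145:235,220:330]; cv2.imwrite('pics/scene0d.png',cv2.resize(a,None,fx=6,fy=6,interpolation=cv2.INTER_LANCZOS4))
```

```text
(no output)
```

View pics/top0d.png

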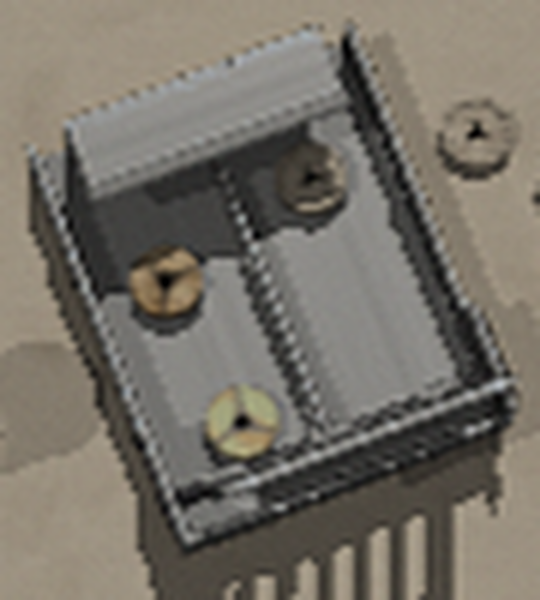

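View pics/scene0d.png

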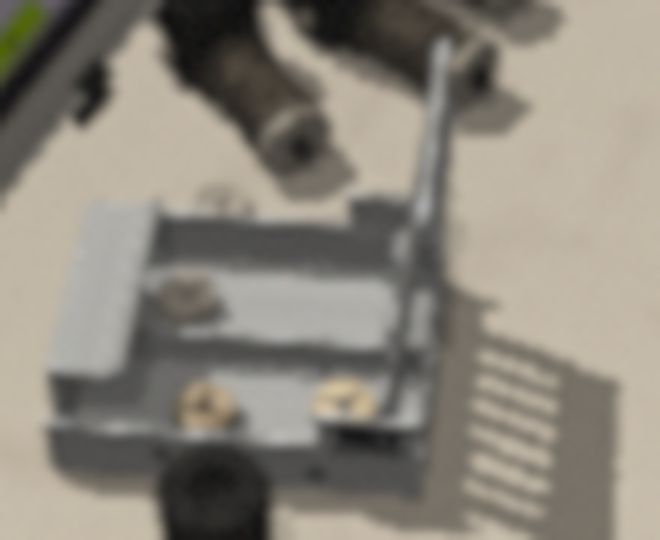

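```bash
cat > fit.py <<'E'
from h import *
from scipy.optimize import least_squares
def W(p,P):
    P=np.asarray(P,float);c,s=np.cos(p[2]),np.sin(p[2]); return np.c_[p[0]+c*P[:,0]-s*P[:,1],p[1]+s*P[:,0]+c*P[:,1],P[:,2]]
def flap(a,s=0,w=52):
    return [[-.065+s+ri*np.cos(a),y,.042+ri*np.sin(a)] for ri in(0,.115) for y in(w/1000,-w/1000)]
E
python3 - <<'E'
from fit import *
T=manip.grab_frame('top');S=manip.grab_frame('scene')
LT=np.array([[53,50,52],[53,-50,52],[80,50,52],[80,-50,52],[80,65.5,35],[80,-65.5,35],[-80,65.5,35]])/1000
pT=(np.array([[95,195],[345,100],[70,125],[315,32],[35,150],[350,28],[188,545]])+.5)/6-.5+[256,150]
LS=np.array([[53,50,52],[53,-50,52],[80,50,52],[80,-50,52],[80,65.5,35],[-80,65.5,0]])/1000
pS=(np.array([[125,373],[155,208],[52,370],[90,208],[50,430],[415,495]])+.5)/6-.5+[220,145]
for m in('T','S','TS'):
    f=lambda p:np.concatenate([(proj(d,W(p,L))-q).ravel() for k,d,L,q in(('T',T,LT,pT),('S',S,LS,pS)) if k in m])
    r=least_squares(f,[0.6,-.1,.34],loss='soft_l1'); print(m,r.x.round(4),r.fun.reshape(-1,2).round(1).tolist())
np.save('p.npy',r.x); p=r.x
# flap angle from scene edge corner right & top
uS=(np.array([443,42])+.5)/6-.5+[220,145]
for a in(1.5,1.55,1.6,1.65,1.7,1.75): print(a,proj(S,W(p,flap(a)))[3]-uS, ((proj(T,W(p,flap(a)))[2:]-[256,150])*6+2.5).round().tolist())
E
```

```text
T [ 0.6072 -0.0952  0.3619] [[-0.4, -0.1], [0.5, -0.6], [-0.7, 0.3], [0.9, -0.5], [-1.2, 0.3], [1.1, -0.4], [-0.2, 1.5]]
S [ 0.6051 -0.0938  0.3825] [[-1.3, 0.5], [-0.8, -0.6], [0.2, 0.4], [-0.0, -1.1], [0.2, -0.5], [3.0, 1.0]]
TS [ 0.6066 -0.0949  0.3676] [[-0.6, 0.4], [0.2, -0.4], [-1.0, 0.8], [0.5, -0.3], [-1.5, 0.8], [0.7, -0.3], [-0.1, 1.9], [-1.8, -0.3], [-0.7, -1.3], [-0.3, -0.5], [0.1, -1.9], [-0.3, -1.4], [2.3, 0.8]]
1.5 [-7.24803643 -1.81052207] [[206.0, 445.0], [500.0, 328.0]]
1.55 [-4.89282316 -1.76173608] [[213.0, 461.0], [506.0, 344.0]]
1.6 [-2.53366431 -1.62271217] [[219.0, 477.0], [513.0, 360.0]]
1.65 [-0.17809313 -1.39377285] [[226.0, 493.0], [520.0, 376.0]]
1.7 [ 2.16635706 -1.07559134] [[232.0, 510.0], [526.0, 393.0]]
1.75 [ 4.49219204 -0.66918877] [[239.0, 526.0], [533.0, 409.0]]
```

Call:
play_rows([
  [1,0,0,0,-0.163],
  [1,0,0,0,-0.163],
  [1,0,0,0,-0.163],
  [1,0,0,0,-0.162],
  [1,-6,0.6,0,0],
  [1,-6,0.6,0,0],
  [1,-6,0.6,0,0],
  [1,-6,0.6,0,0],
  [1,-6,0.6,0,0],
  [1,-6,0.6,0,0],
])

```text
time_s: 2.7
ee_pos: [0.3177, 0.2025, 0.2456]
eef_rot: [[-0.357, 0.934, 0.001], [0.934, 0.357, 0.0], [0.0, 0.001, -1.0]]
wrist_force: [0.8, 0.3, 0.4]
opening: -0.0001
```

Call:
play_rows([
  [1,-6,0.6,0,0],
  [1,-6,0.6,0,0],
  [1,-6,0.6,0,0],
  [1,-6,0.6,0,0],
  [1,-6,0.6,0,0],
  [1,-6,0.6,0,0],
  [1,0,0,0,0],
  [1,0,0,0,0],
  [1,0,0,0,0],
  [1,0,0,0,0],
])

```text
time_s: 3.95
ee_pos: [0.4793, -0.1183, 0.2456]
eef_rot: [[-0.358, 0.934, 0.001], [0.934, 0.358, -0.0], [-0.0, 0.0, -1.0]]
wrist_force: [-1.0, 0.3, -0.3]
opening: -0.0002
```

```bash
cat > st.py <<'E'
from fit import *
p=np.load('p.npy')
o=manip.get_obs();c,s=np.cos(p[2]),np.sin(p[2]); v=o['ee_pos'];D=v[:2]-p[:2]
print('t',round(o['time_s'],2),'tcp',v.round(4),'cass xyz mm',np.round([1000*(c*D[0]+s*D[1]),1000*(-s*D[0]+c*D[1]),1000*v[2]],1),'head',round(np.arctan2(o['eef_rot'][1][1],o['eef_rot'][0][1]),3),'F cass',np.round([c*o['wrist_force'][0]+s*o['wrist_force'][1],-s*o['wrist_force'][0]+c*o['wrist_force'][1],o['wrist_force'][2]],1),'op',round(o['opening'],4))
E
python3 st.py
```

```text
t 3.95 tcp [ 0.4793 -0.1183  0.2456] cass xyz mm [-127.2   23.8  245.6] head 0.366 F cass [-0.8  0.6 -0.3] op -0.0002
```

Call:
play_rows([
  [1,-2.4,0,0,0],
  [1,0,0,3,0],
  [1,0,0,3,0],
  [1,0,0,3,0],
  [1,0,0,3,0],
  [1,0,0,0,0],
  [1,0,0,0,0],
  [1,0,0,0,0],
  [1,0,0,0,0],
  [1,0,0,0,0],
])

```text
time_s: 5.2
ee_pos: [0.4881, -0.1416, 0.1257]
eef_rot: [[-0.357, 0.934, 0.001], [0.934, 0.357, -0.0], [-0.0, 0.0, -1.0]]
wrist_force: [0.7, -0.5, -0.5]
opening: -0.0002
```

```bash
python3 st.py
python3 - <<'E'
from h import *
for n,o in(('top',(140,230,220,360)),('scene',(110,260,200,380)),('wrist',(0,420,0,560))):
    d=manip.grab_frame(n); a=d['image'][o[0]:o[1],o[2]:o[3],::-1].copy(); k=1 if n=='wrist' else 4
    cv2.imwrite('pics/%s2.png'%n,cv2.resize(a,None,fx=k,fy=k,interpolation=cv2.INTER_CUBIC))
E
```

```text
t 5.2 tcp [ 0.4881 -0.1416  0.1257] cass xyz mm [-127.4   -1.   125.7] head 0.365 F cass [ 0.5 -0.7 -0.5] op -0.0002
```

View pics/scene2.png

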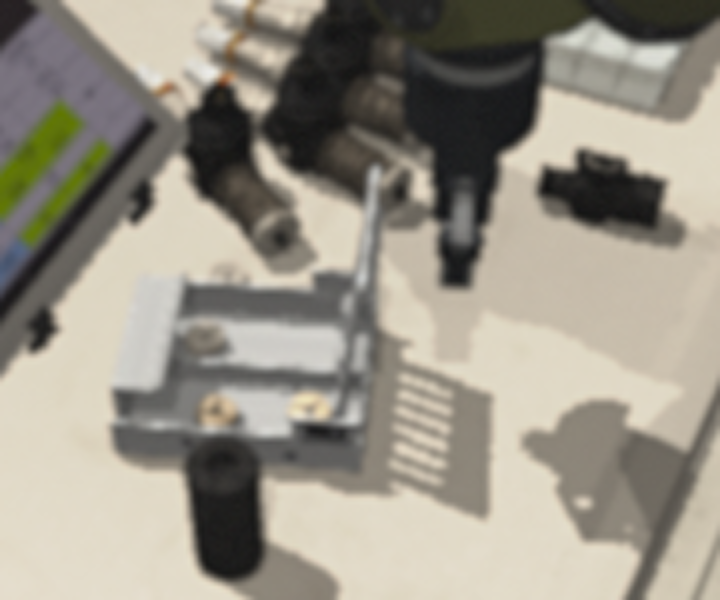

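View pics/wrist2.png

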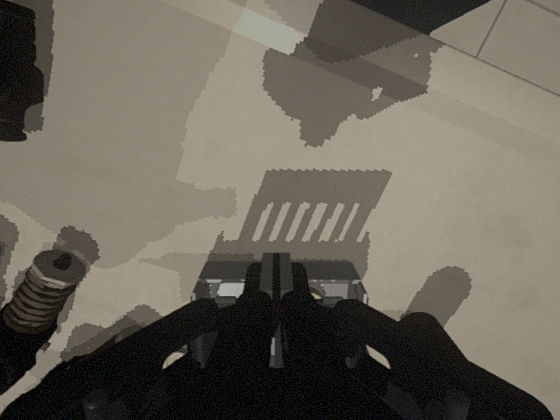

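Call:
play_rows([
  [1,0,1,0,0],
  [1,0,1,0,0],
  [1,0,1,0,0],
  [1,0,1,0,0],
  [1,0,1,0.1,0],
  [1,0,1,0.1,0],
  [1,0,1,0.1,0],
  [1,0,0.8,0.2,0],
  [1,0,0,0,0],
  [1,0,0,0,0],
])

```text
time_s: 6.6
ee_pos: [0.5608, -0.1137, 0.1202]
eef_rot: [[-0.357, 0.934, -0.0], [0.934, 0.357, 0.0], [0.0, -0.0, -1.0]]
wrist_force: [-0.2, 0.4, -0.6]
opening: -0.0002
```

```bash
python3 st.py
python3 - <<'E'
from h import *
for n,o in(('scene',(110,260,200,380)),):
    d=manip.grab_frame(n); a=d['image'][o[0]:o[1],o[2]:o[3],::-1].copy(); k=1 if n=='wrist' else 4
    cv2.imwrite('pics/%s3.png'%n,cv2.resize(a,None,fx=k,fy=k,interpolation=cv2.INTER_CUBIC))
E
```

```text
t 6.6 tcp [ 0.5608 -0.1137  0.1202] cass xyz mm [-49.5  -1.1 120.2] head 0.365 F cass [-0.   0.4 -0.6] op -0.0002
```

View pics/scene3.png

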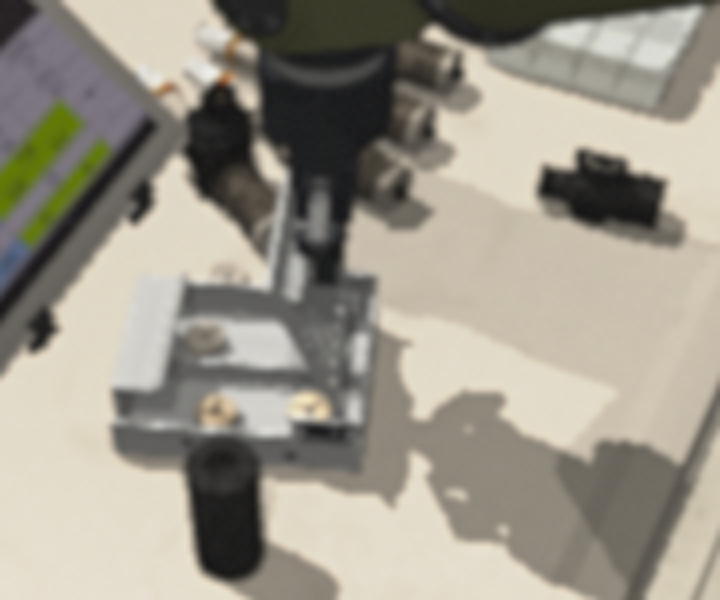

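Call:
play_rows([
  [1,0,0.9,0.4,0],
  [1,0,0.8,0.5,0],
  [1,0,0.7,0.6,0],
  [1,0,0.6,0.7,0],
  [1,0,0.5,0.8,0],
  [1,0,0.4,0.8,0],
  [1,0,0.2,0.6,0],
  [1,0,0.1,0.6,0],
  [1,0,0,0.6,0],
  [1,0,0,0,0],
])

```text
time_s: 7.9
ee_pos: [0.5997, -0.0987, 0.0637]
eef_rot: [[-0.357, 0.934, -0.001], [0.934, 0.357, 0.0], [0.0, -0.001, -1.0]]
wrist_force: [0.9, 0.4, 1.5]
opening: 0.0
```

```bash
cat > look.py <<'E'
import sys
from h import *
for n,o in(('scene',(140,240,220,320)),('top',(140,240,240,350))):
    d=manip.grab_frame(n); a=d['image'][o[0]:o[1],o[2]:o[3],::-1].copy()
    cv2.imwrite('pics/%s%s.png'%(n,sys.argv[1]),cv2.resize(a,None,fx=6,fy=6,interpolation=cv2.INTER_CUBIC))
E
python3 st.py; python3 look.py 4
```

```text
t 7.9 tcp [ 0.5997 -0.0987  0.0637] cass xyz mm [-7.8 -1.1 63.7] head 0.365 F cass [1.  0.  1.5] op 0.0
```

View pics/scene4.png

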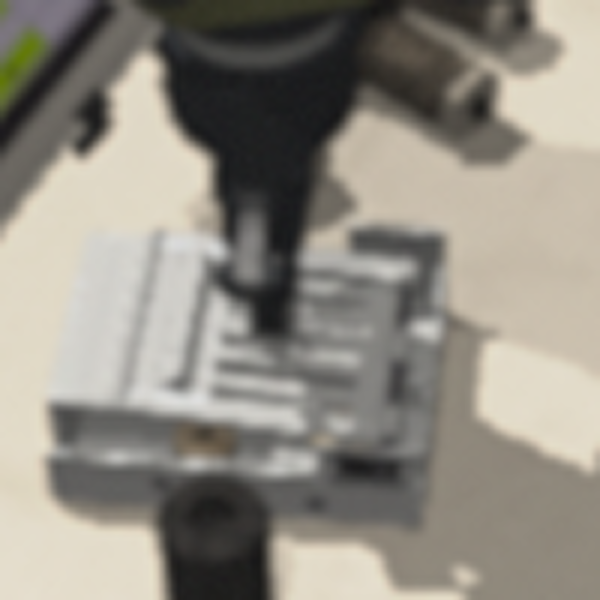

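Call:
play_rows([
  [1,0,0,0.2,0],
  [1,0,0,0.2,0],
  [1,0,0,0.2,0],
  [1,0,0,0.1,0],
  [1,0,0,0,0],
  [1,0,0,0,0],
  [1,0,0,0,0],
  [1,0,0,0,0],
  [1,0,0,0,0],
  [1,0,0,0,0],
])

```text
time_s: 9.25
ee_pos: [0.6001, -0.0987, 0.0573]
eef_rot: [[-0.357, 0.934, -0.0], [0.934, 0.357, -0.0], [-0.0, -0.0, -1.0]]
wrist_force: [1.2, 0.6, 2.7]
opening: 0.0001
```

```bash
python3 st.py; python3 look.py 5
```

```text
t 9.25 tcp [ 0.6001 -0.0987  0.0573] cass xyz mm [-7.5 -1.3 57.3] head 0.365 F cass [1.4 0.1 2.7] op 0.0001
```

View pics/scene5.png

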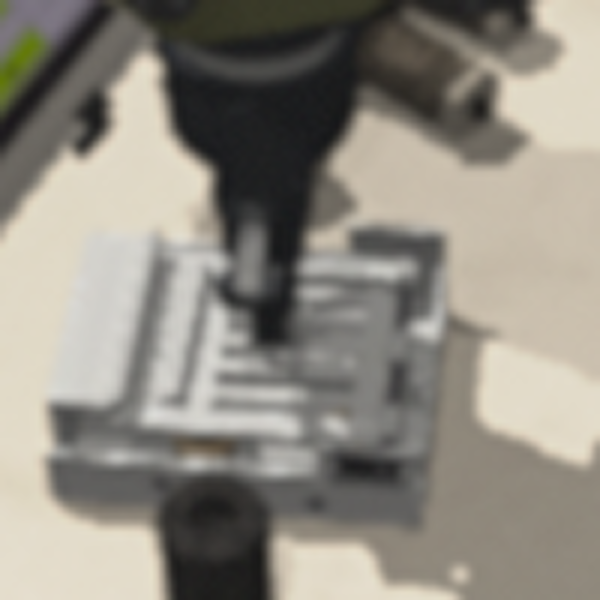

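View pics/top5.png

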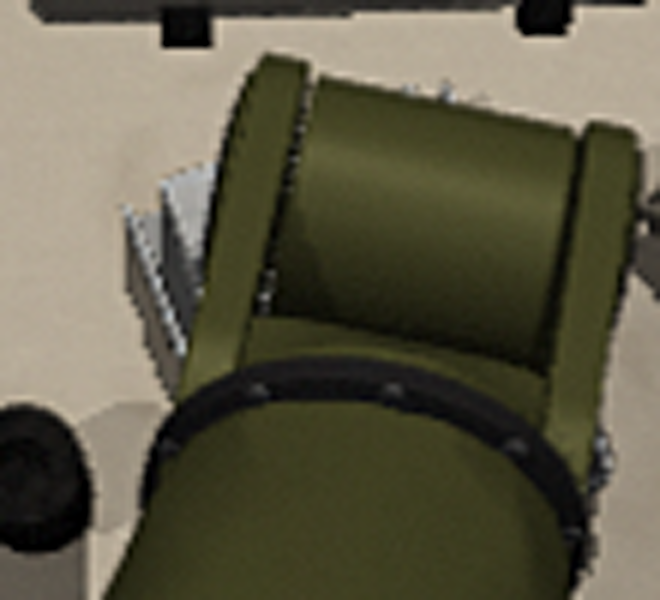

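Call:
play_rows([
  [1,0,0,0.1,0],
  [1,0,0,0,0],
  [1,0,0,0.05,0],
  [1,0,0,0,0],
  [1,0,0,0,0],
  [1,0,0,0,0],
  [1,0,0,0,0],
  [1,0,0,0,0],
  [1,0,0,0,0],
  [1,0,0,0,0],
])

```text
time_s: 10.6
ee_pos: [0.6002, -0.0987, 0.0565]
eef_rot: [[-0.357, 0.934, 0.0], [0.934, 0.357, -0.0], [-0.0, 0.0, -1.0]]
wrist_force: [-1.8, 1.9, 10.1]
opening: -0.0003
```

```bash
python3 st.py
```

```text
t 10.6 tcp [ 0.6002 -0.0987  0.0565] cass xyz mm [-7.3 -1.3 56.5] head 0.365 F cass [-1.1  2.4 10.1] op -0.0003
```

Call:
play_rows([
  [1,0,0.2,0,0],
  [1,0,0.2,0,0],
  [1,0,0.2,0,0],
  [1,0,0.2,0,0],
  [1,0,0.2,0,0],
  [1,0,0.2,0,0],
  [1,0,0.2,0,0],
  [1,0,0.2,0,0],
  [1,0,0.2,0,0],
  [1,0,0,0,0],
])

```text
time_s: 11.85
ee_pos: [0.6164, -0.0928, 0.0563]
eef_rot: [[-0.357, 0.934, -0.002], [0.934, 0.357, -0.001], [-0.0, -0.002, -1.0]]
wrist_force: [-7.4, -1.9, 11.6]
opening: 0.0001
```

```bash
python3 st.py;python3 look.py 6
```

```text
t 11.85 tcp [ 0.6164 -0.0928  0.0563] cass xyz mm [ 9.8 -1.6 56.3] head 0.365 F cass [-7.6  0.9 11.6] op 0.0001
```

View pics/scene6.png

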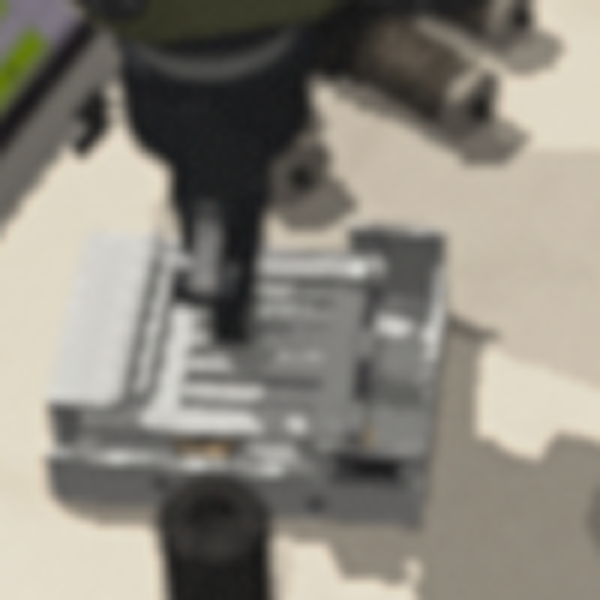

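Call:
play_rows([
  [1,0,0.2,0,0],
  [1,0,0.2,0,0],
  [1,0,0.2,0,0],
  [1,0,0.2,0,0],
  [1,0,0.2,0,0],
  [1,0,0.1,0,0],
  [1,0,0.1,0,0],
  [1,0,0,0,0],
  [1,0,0,0,0],
  [1,0,0,0,0],
])

```text
time_s: 13.2
ee_pos: [0.6276, -0.0886, 0.0561]
eef_rot: [[-0.357, 0.934, -0.001], [0.934, 0.357, -0.001], [-0.0, -0.001, -1.0]]
wrist_force: [-6.5, -2.5, 9.0]
opening: 0.0003
```

```bash
python3 st.py;python3 look.py 7
```

```text
t 13.2 tcp [ 0.6276 -0.0886  0.0561] cass xyz mm [21.9 -1.7 56.1] head 0.365 F cass [-6.9  0.   9. ] op 0.0003
```

View pics/scene7.png

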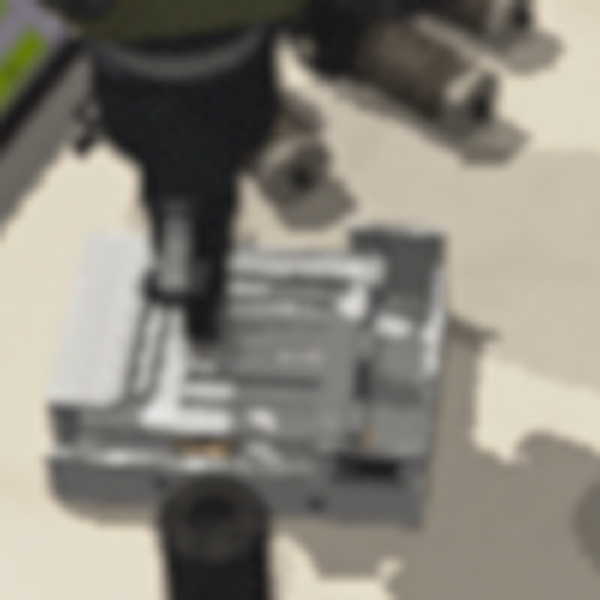

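Call:
play_rows([
  [1,0,0.2,0,0],
  [1,0,0.2,0,0],
  [1,0,0.1,0,0],
  [1,0,0.1,0,0],
  [1,0,0.1,0,0],
  [1,0,0,0,0],
  [1,0,0,0,0],
  [1,0,0,0,0],
  [1,0,0,0,0],
  [1,0,0,0,0],
])

```text
time_s: 14.55
ee_pos: [0.6342, -0.086, 0.056]
eef_rot: [[-0.357, 0.934, -0.001], [0.934, 0.357, -0.001], [-0.0, -0.001, -1.0]]
wrist_force: [-4.4, -1.1, 7.6]
opening: -0.0002
```

```bash
python3 st.py
```

```text
t 14.55 tcp [ 0.6342 -0.086   0.056 ] cass xyz mm [28.9 -1.6 56. ] head 0.365 F cass [-4.6  0.5  7.6] op -0.0002
```

Call:
play_rows([
  [1,0,0.1,0,0],
  [1,0,0.1,0,0],
  [1,0,0.1,0,0],
  [1,0,0.1,0,0],
  [1,0,0,0,0],
  [1,0,0,0,0],
  [1,0,0,0,0],
  [1,0,0,0,0],
  [1,0,0,0,0],
  [1,0,0,0,0],
])

```text
time_s: 15.8
ee_pos: [0.6362, -0.0853, 0.0554]
eef_rot: [[-0.357, 0.934, -0.006], [0.934, 0.357, -0.001], [0.001, -0.006, -1.0]]
wrist_force: [-18.9, -5.8, 12.1]
opening: -0.0004
```

```bash
python3 st.py;python3 look.py 8
```

```text
t 15.8 tcp [ 0.6362 -0.0853  0.0554] cass xyz mm [31.  -1.7 55.4] head 0.365 F cass [-19.7   1.4  12.1] op -0.0004
```

View pics/scene8.png

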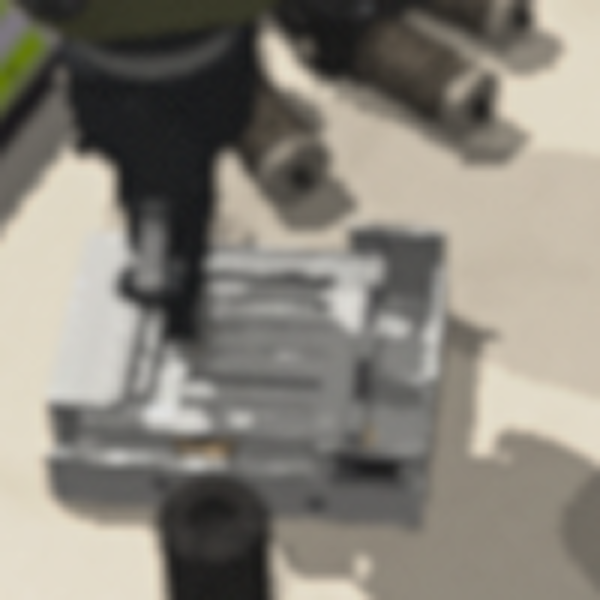

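Call:
play_rows([
  [1,0,-0.15,-0.05,0],
  [1,0,0,-0.1,0],
  [1,0,0,-0.2,0],
  [1,0,0,-0.5,0],
  [1,0,0,-1,0],
  [1,0,0,-3,0],
  [1,0,0,-5,0],
  [1,0,0,-5,0],
  [1,0,0,0,0],
  [1,0,0,0,0],
])

```text
time_s: 17.15
ee_pos: [0.6367, -0.0845, 0.2038]
eef_rot: [[-0.357, 0.934, -0.001], [0.934, 0.357, 0.0], [0.0, -0.001, -1.0]]
wrist_force: [0.3, 0.1, 0.0]
opening: -0.0002
```

Call:
play_rows([
  [1,0,-5,0,0],
  [1,0,-5,0,0],
  [1,0,-5,0,0],
  [1,0,-5,0,0],
  [1,0,0,0,0],
  [1,0,0,0,0],
  [1,0,0,0,0],
  [1,0,0,0,0],
  [1,0,0,0,0],
  [1,0,0,0,0],
])

```text
time_s: 18.4
ee_pos: [0.4503, -0.1559, 0.2042]
eef_rot: [[-0.357, 0.934, -0.0], [0.934, 0.357, 0.0], [0.0, -0.0, -1.0]]
wrist_force: [-1.2, -0.3, 0.4]
opening: -0.0001
```

```bash
python3 st.py;python3 look.py 9
python3 - <<'E'
from fit import *
p=np.load('p.npy'); S=manip.grab_frame('scene');im=S['image'][140:240,220:320,::-1].copy();im=cv2.resize(im,None,fx=6,fy=6,interpolation=cv2.INTER_CUBIC)
for s,c in((0,(0,0,255)),(.016,(0,255,0))):
    u=((proj(S,W(p,np.array([[-.065+s,.052,.044],[-.065+s,-.052,.044],[.023+s,-.04,.044],[.023+s,.04,.044]])))-[220,140]+.5)*6).astype(int)
    cv2.line(im,tuple(map(int,u[0])),tuple(map(int,u[1])),c,1);cv2.line(im,tuple(map(int,u[2])),tuple(map(int,u[3])),c,1)
cv2.imwrite('pics/s9o.png',im)
E
```

```text
t 18.4 tcp [ 0.4503 -0.1559  0.2042] cass xyz mm [-167.8   -0.8  204.2] head 0.365 F cass [-1.2  0.2  0.4] op -0.0001
```

View pics/s9o.png

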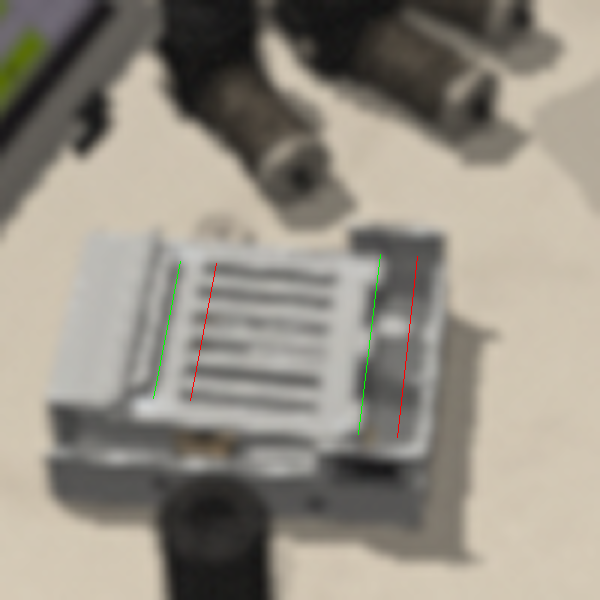

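View pics/top9.png

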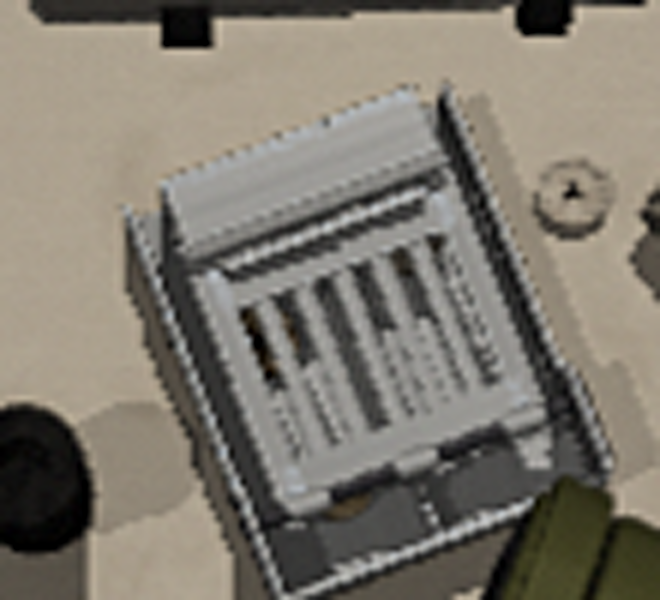

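The flap is lying flat with its edge under the lip, its ridge just short of the lip edge, and it stays down with the arm clear. The hinge edge and ridge match the full-slide (16 mm) overlay within a few mm.

```bash
python3 -c "
from h import *
print(manip.finish_job())"
```

```text
the job is handed in; nothing more can be done
None
```

The cassette is closed, and I handed the job in at about 18.5 s of the 40 s allowed. With the closed fingertips I folded the flap down and pressed it to its stop with about 10 N. I then pushed it along until the ridge stopped at about 20 N, lifted straight off and backed the arm away.

**Last checks:** After the arm withdrew, the pictures show the flap lying flat with its free edge under the lip. The hinge and ridge positions match the drawn full-slide (16 mm) lines to a few mm. The wrist force was about 1 N, which is the reading in free air. The cylinder and stray disc look unmoved.

**Not measured directly:**
- **Flap:** the flap angle and its pressure on the lip were judged from the pictures only.
- **Loose parts:** the discs under the flap and the valve body were not measured again at the end.

**Disagreements:**
- **Cassette position:** the two cameras differed by about 2 mm and 0.02 rad; I used the joint fit.
- **Slide start:** friction under the fingertips slid most of the flap forward before they reached the ridge. This caused no trouble, because the edge was already below the lip.

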